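Check the plating on a clamped strip with the gauge from the drawer

ROBOT

A 6-joint arm with a two-finger parallel gripper is mounted at the origin on the work surface. World frame = base frame: x ahead of the robot, y to its left, z up, the work surface at z = 0. Lengths are in m, angles in rad, forces in N, time in s.
With the tool pointing down it reaches from about 0.25 to 0.725 m from the base axis. Payload 4 kg.
Tool frame: the origin (TCP) lies midway between the tips of the shut fingers; the grasp point (between the pads) lies 19 mm behind it; z points along the fingers, y is the line along which they close (so a half turn about z gives the same grasp; the last joint's range is limited). The gripper opens to 85 mm and grips with 20 to 120 N. Pads are 22 mm wide; open, the fingers measure 114 mm over their backs; the gripper's body (76 mm by 85 mm) begins 54 mm behind the grasp point. The pads swing forward as they close: fully open they stand 13 mm farther back than shut.
Start: joints at [1.109, 0.241, 0.005, 1.335, 0, 1.571], TCP at [0.223, 0.448, 0.231] pointing down, gripper open.
Joint ranges: [-2.72, 2.72], [-1.05, 1.87], [-1.09, 1.28], [-1.99, 2.15], [-1.42, 1.44], [-3.14, 3.14]. Speed limits (rad/s): [2.79, 2.79, 3.14, 3.14, 3.14, 3.14].

INTERFACE

Orientations are given as a unit quaternion [x, y, z, w].
In Python, from workcell import bot, camera, job_done gives the robot as it stands.
- The arm moves only by the tool carry_out, never from a script. Its argument "plan" is a list of rows, each an object of numbers: "dx", "dy", "dz": the shift along the tool's x, y, z in mm; "twist": the turn about the tool's z in degrees; "fingers": the closure, from -1 (fully open) to 1 (shut). In form: [{"dx": .., "dy": .., "dz": .., "twist": .., "fingers": ..}, ...]. A call has exactly 5 rows; each row is the pose to reach, as a shift and turn from the pose commanded when the call began, along the tool's axes at that moment; what a row does not reach only later rows make up. A row lasts 1/12 s, in which the tool goes at most 41.7 mm and 7.16 degrees, less where a joint would pass 70% of its speed; a pose out of reach is approached as far as the arm can. A call with a gripper value outside its range is refused whole. The fingers move at their own pace and stop on an object; the grip force is fixed at half the most. Time passes only in rows, so rows that repeat a pose let the fingers close, or fill a call up. It gives the time, the measured TCP pose, the force, the opening and the grip force at its end, in the units of the state.
- bot.get_obs(): the state, without advancing time (a new reading comes with each control period).
- camera(name): name is "side" or "top" or "wrist"; returns a dict with "image" (384x512x3 uint8, red, green, blue), "intrinsics" (3x3 intrinsics, pixels), "eye" and "attitude" of the camera in the world. Camera axes: x right, y down, z forward; pixel columns grow to the right and rows downward; lengths in m; the calibration is good to about 2 mm. A picture is of the moment at which its call begins. There is no depth.
- job_done(): hands the job in; it is judged then, once.
The state is a dict: "clock": time; "joint_pos": joint angles; "joint_vel": joint speeds; "tau": joint torques, N m; "eef_pos": TCP position; "tool_rot": TCP orientation; "ft_force": force on the tool from outside, world axes, zero at the start; "ft_torque": the same for the moment, N m; "grip_width": finger opening in m; "grasp_force": force on a finger pad.
Only numpy, scipy, OpenCV 4.12 (cv2) and the standard library are available. Lean on these libraries where they do the work, as an engineer would, in place of code of your own. Each camera call takes 0.05 s, during which the arm holds its last target. There are 200 camera calls.

TASK

Pull the cabinet's deep drawer out to its stop, lift the pen-type plating gauge out of the drilled block inside, and set its sprung probe in the middle of the ring drawn on the clamped strip. Keep the gauge square to the strip and press only lightly, so that the probe is pushed about halfway into the nose, and finish while still holding it there for the reading, with the drawer left open. Leave the other tools as they are.

Things in the scene. Friction and masses are not known exactly. Their poses are not given: they have to be found in the camera images.
- cabinet: dark wooden bench-top tool cabinet, fixed, 280 deep (x) x 250 wide (y) x 165 mm high, standing on the bench with one deep drawer. Origin: on the bench, middle of the carcass's front edge. Its x points from the drawer to the back, z up. The closed drawer's front stands 16 mm before the carcass; it reaches from 14 to 152 mm above the bench.
- drawer (a joint): the drawer, value in m: 0 closed, growing as it is pulled out along the cabinet's -x, 0.180 at its stop. Slides with about 2 N of friction plus some damping and stays where it is left. Its side walls reach 76 mm above the bench.
- tool_block (a point): middle of the upper face of the light wooden block in the drawer, 67 mm above the bench; moves with the drawer. Block 60 mm (cabinet x) by 190 mm (y), with three upright 16 mm holes in a row along y, 60 mm apart, in which gauge, graver and punch stand in any order. The row is 75 mm behind the inner face of the drawer front; with the drawer fully out it is 105 mm in front of the cabinet.
- drawer_handle (a point): middle of the round steel bar handle of the drawer front, 130 mm above the bench (35 mm below the cabinet's top): the bar runs along the cabinet's y, about 110 mm long and 11 mm thick, its axis 35 mm in front of the drawer front, so a finger can go down behind it. Moves with the drawer.
- gauge: pen-type plating gauge, loose, 0.1 to 0.17 kg: straight grey cylinder 24 mm in diameter, 70 mm long, three thin black rings near its foot, small black window in its flat top; below it a steel nose, 14 mm by 30 mm, and the slender sprung probe. The tallest tool in the drawer. Origin: on its axis at the step from body to nose (this step rests on the drilled block); z along the axis to the flat top.
- probe (a joint): how far the gauge's probe is pushed into the nose, in m: 0 free (8 mm stick out), 0.006 at its stop. Its spring gives about 2 N at the start of the travel and 1.5 N more for each mm (about 6.5 N at half travel). Noise about 1 mm: average it.
- probe_end (a point): rounded lower end of the gauge's probe (6 mm in diameter), on the gauge's axis, 38 mm below the gauge's origin while the probe is free.
- block: engraver's dark steel work block, fixed, 140 (x) x 240 (y) x 40 mm high, origin at the centre of its underside. Two steel clamp bars lie across it, about 75 mm either side of its middle along y, and hold the strip down; they and their bolts reach 58 mm above the bench.
- strip: bright plated steel strip, 36 (x) x 230 (y) x 3 mm, lying flat along the block's y under the clamp bars, fixed. Origin: centre of its underside, 40 mm above the bench.
- spot (a point): centre of the ring drawn with a black marker on the strip's upper face (ring 20 mm inside, 25 mm outside), 43 mm above the bench; z is square to the strip, upwards. It lies between the clamp bars, not always midway.
- graver: bystander: hand graver standing in the drawer's block, pear-shaped light wooden handle up to 30 mm wide, 56 mm above the block. Origin: on its axis at the block's top, z up.
- punch: bystander: dark steel punch standing in the drawer's block, 12 mm rod with a wider collar at its foot, 53 mm above the block. Origin: on its axis at the block's top, z up.
- hammer: bystander: chasing hammer lying on the bench beyond the work block, wooden handle about 230 mm long, steel head. Origin on the bench at the middle of its length.
- can: bystander: tin, 76 mm in diameter and 100 mm high, filled with punches that reach up to 170 mm. Origin: centre of its underside.

How it is judged:
By the outcome, as a careful person would: the job done as asked, in the order asked, and still so for the second after the job is handed in, while the arm keeps its last pose, push and grip.
It also fails if it takes over 54 s, if anything falls off the work surface, if the arm or the gripper's body presses on something with over 40 N, if the wrist force passes 120 N, or if a joint passes its speed limit or range.

## Working session

There is one attempt and no reset: what is moved stays moved. The work goes in short steps, Python scripts to look and compute and a tool call to move; the robot and the scene stay as the last step left them, time stands still between calls to the robot, and variables do not carry over. Pictures are saved under pics/ and viewed, at most 10 in all, crops included, and the job is handed in when it is done.

Besides the shell and the picture viewer there is one more tool, called after "Request:" as name([rows], argument=value, ...), one row to a line, values as JSON. carry_out: Moves the arm, as the interface text tells. Its arguments: {"type":"object","properties":{"plan":{"type":"array","items":{"type":"object","properties":{"dx":{"type":"number"},"dy":{"type":"number"},"dz":{"type":"number"},"twist":{"type":"number"},"fingers":{"type":"number"}}}}},"required":["plan"]}

```bash
ls; mkdir -p pics
cat > h.py <<'E'
import numpy as np, cv2
from scipy.spatial.transform import Rotation as R
from workcell import bot, camera, job_done
def look(n,f=None):
    c=camera(n)
    if f: cv2.imwrite('pics/'+f,c['image'][:,:,::-1])
    return c
def rot(a):
    a=np.array(a); return R.from_quat(a).as_matrix() if a.size==4 else a.reshape(3,3)
def ray(c,u,v):
    d=rot(c['attitude'])@np.linalg.solve(np.array(c['intrinsics']),[u,v,1.]); return np.array(c['eye']),d/np.linalg.norm(d)
def plane(c,u,v,z):
    o,d=ray(c,u,v); return o+d*(z-o[2])/d[2]
def proj(c,p):
    q=np.array(c['intrinsics'])@(rot(c['attitude']).T@(np.array(p)-c['eye'])); return q[:2]/q[2]
def tri(*rs):
    A=sum(np.eye(3)-np.outer(d,d) for o,d in rs); b=sum((np.eye(3)-np.outer(d,d))@o for o,d in rs); return np.linalg.solve(A,b)
E
python3 - <<'E'
from h import *
o=bot.get_obs()
for k in o: print(k,np.round(o[k],4))
ims=[]
for n in('side','top','wrist'):
    c=look(n,n+'0.png'); print(n,np.round(c['eye'],4),np.round(c['attitude'],4).tolist(),np.round(c['intrinsics'],1).tolist())
E
```

```text
pics
clock 0.0
joint_pos [ 1.109   0.2414  0.0037  1.3352 -0.      1.5708]
joint_vel [-0.0005 -0.0008 -0.0015 -0.0004  0.0014 -0.0015]
tau [ 2.00000e-04 -3.72318e+01  2.52408e+01  1.70000e-02  1.00000e-04
 -0.00000e+00]
eef_pos [0.2225 0.447  0.2304]
tool_rot [ 2.288e-01  9.735e-01 -1.100e-03 -2.000e-04]
ft_force [ 0.362  -0.2656  0.5226]
ft_torque [ 0.0261 -0.0087 -0.0345]
grasp_force 0.0
grip_width 0.0854
side [ 0.0261 -0.3876  0.6317] [0.7866, -0.4248, 0.2063, -0.3978] [[399.2, 0.0, 258.1], [0.0, 399.2, 190.0], [0.0, 0.0, 1.0]]
top [0.5545 0.0261 0.9424] [0.7141, -0.699, 0.0354, -0.0155] [[395.6, 0.0, 258.0], [0.0, 395.6, 198.0], [0.0, 0.0, 1.0]]
wrist [0.1477 0.4849 0.3726] [0.8384, 0.5196, 0.0857, 0.1405] [[295.1, 0.0, 258.2], [0.0, 295.1, 192.5], [0.0, 0.0, 1.0]]
```

View pics/side0.png

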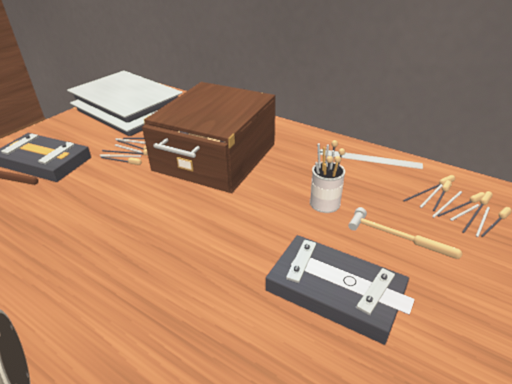

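View pics/top0.png

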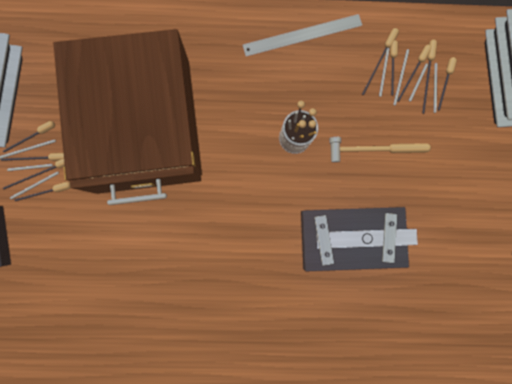

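Side view: handle bar from about (155,143) to (197,152), ring at (349,281). Top view: handle bar from (108,201) to (165,196), ring at (367,239), can at (299,128), and the cabinet is turned a few degrees.

```bash
cat > m1.py <<'E'
from h import *
def bar(c,box,thr=110):
    x0,y0,x1,y1=box; im=c['image'][y0:y1,x0:x1].astype(int)
    m=((im.min(2)>thr)&(np.ptp(im,axis=2)<40)).astype(np.uint8)
    n,l,s,ce=cv2.connectedComponentsWithStats(m); k=1+np.argmax(s[1:,4])
    pts=np.argwhere(l==k)[:,::-1]+[x0,y0]; return pts
def ring(c,box):
    x0,y0,x1,y1=box; g=cv2.cvtColor(c['image'],cv2.COLOR_RGB2GRAY)[y0:y1,x0:x1]
    g=cv2.resize(g,None,fx=8,fy=8,interpolation=cv2.INTER_CUBIC)
    cs,h=cv2.findContours((g<140).astype(np.uint8),cv2.RETR_CCOMP,cv2.CHAIN_APPROX_NONE)
    out=[]
    for q in cs:
        if len(q)>30:
            e=cv2.fitEllipse(q); out.append((np.array(e[0])/8-7/16+[x0,y0],np.round(np.array(e[1])/8,1)))
    return out
if __name__=='__main__':
    t=camera('top'); s=camera('side')
    for n,c,b in(('top',t,(100,192,175,208)),('side',s,(148,136,204,160))):
        p=bar(c,b); r=cv2.minAreaRect(p.astype(np.float32)); print(n,len(p),r)
        print(p[p[:,0]<p[:,0].min()+2].mean(0),p[p[:,0]>p[:,0].max()-2].mean(0))
    pt=bar(t,(100,192,175,208)); 
    for zz in (.13,): 
        e=[plane(t,*pt[pt[:,0]<pt[:,0].min()+2].mean(0),zz),plane(t,*pt[pt[:,0]>pt[:,0].max()-2].mean(0),zz)]; print('bar ends',e,np.linalg.norm(e[0]-e[1]))
    rt=ring(t,(355,228,380,250)); rs=ring(s,(338,270,361,293))
    for q in rt: print('t',q,plane(t,*q[0],.043))
    for q in rs: print('s',q,plane(s,*q[0],.043))
    # strip axis
    im=s['image']; 
    cv2.imwrite('pics/crop1.png',np.hstack([cv2.resize(s['image'][128:168,140:220,::-1],(400,200)),cv2.resize(t['image'][180:220,95:175,::-1],(400,200))]))
    sp=bar(t,(318,225,420,250),170); print('strip',cv2.minAreaRect(sp.astype(np.float32)),[plane(t,u,v,.043) for u,v in cv2.boxPoints(cv2.minAreaRect(sp.astype(np.float32)))])
E
python3 m1.py
```

```text
top 314 ((135.5870361328125, 194.98974609375), (11.684123992919922, 58.654300689697266), 83.2901611328125)
[107.57142857 201.71428571] [164.375 195.   ]
side 271 ((175.85952758789062, 146.5443878173828), (45.04051208496094, 12.119083404541016), 14.470293045043945)
[153.75 145.  ] [198.25 147.  ]
bar ends [array([0.5988629 , 0.31001333, 0.13      ]), array([0.6151691, 0.1956434, 0.13     ])] 0.11552651096911315
t (array([368.62520599, 247.76192093]), array([ 3.6, 39.3])) [ 0.51161682 -0.25294421  0.043     ]
t (array([366.85775948, 238.20986176]), array([10.9, 11.2])) [ 0.53320267 -0.24887405  0.043     ]
t (array([367.0317173, 238.0631485]), array([8.2, 8.3])) [ 0.53354378 -0.24927416  0.043     ]
t (array([361.08081627, 229.00244689]), array([ 2.9, 43.8])) [ 0.55388633 -0.23555596  0.043     ]
s (array([342.77226019, 289.71698189]), array([ 6.2, 20.9])) [ 0.50665825 -0.2455437   0.043     ]
s (array([354.66015053, 283.15518665]), array([0.9, 2.8])) [ 0.53293666 -0.25779011  0.043     ]
s (array([355.49801445, 272.15753698]), array([ 5.9, 20.2])) [ 0.55906737 -0.24857512  0.043     ]
strip ((356.09112548828125, 238.4595947265625), (14.323512077331543, 52.33448791503906), 87.87889862060547) [array([ 0.54500731, -0.16346201,  0.043     ]), array([ 0.55181901, -0.28373732,  0.043     ]), array([ 0.5192788, -0.2848829,  0.043    ]), array([ 0.51262045, -0.16490965,  0.043     ])]
```

View pics/crop1.png

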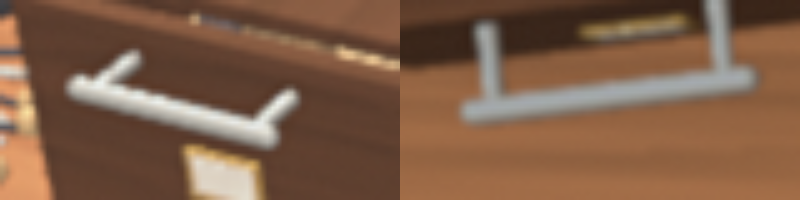

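The enlarged crops show the bar ends at about (154.4,145.4) and (195,155) in the side view, and at (108.4,202.4) and (165,195.6) in the top view. Next I triangulate the bar and work out the first move.

```bash
cat >> h.py <<'E'
def go(p,yaw=None,o=None):
    """shift (mm, tool axes) and twist (deg) to TCP position p, tool y at world angle yaw (deg, mod 180)"""
    o=o or bot.get_obs(); M=rot(o['tool_rot']); d=M.T@(np.array(p)-o['eef_pos'])*1000
    a=np.degrees(np.arctan2(M[1,1],M[0,1])); tw=0 if yaw is None else -((yaw-a+90)%180-90)
    print('t',round(o['clock'],2),'pos',np.round(o['eef_pos'],4),'yaw',round(a,1),'q6',np.round(o['joint_pos'][5],2),'w',np.round(o['grip_width'],4),'-> d',np.round(d,1),'twist',round(tw,1))
E
python3 - <<'E'
from h import *
t=camera('top'); s=camera('side')
L=tri(ray(t,108.4,202.2),ray(s,154.4,145.4)); Rr=tri(ray(t,165,195.6),ray(s,195,155)); print(L,Rr,(L+Rr)/2,np.linalg.norm(L-Rr))
d=L-Rr; print('yaw cab x',np.degrees(np.arctan2(-d[0],d[1])))
# carcass top front edge from top image, z=.165
g=cv2.cvtColor(t['image'],cv2.COLOR_RGB2GRAY)
m=(t['image'].max(2)<95).astype(np.uint8)[25:195,45:205]
m=cv2.morphologyEx(m,cv2.MORPH_OPEN,np.ones((5,5),np.uint8))
c=max(cv2.findContours(m,0,2)[0],key=cv2.contourArea); q=cv2.approxPolyDP(c,6,True)[:,0]+[45,25]
print(q.tolist(),[np.round(plane(t,u,v,.165),3) for u,v in q])
p=(L+Rr)/2; go([p[0],p[1],.19],8)
print('spot side',plane(s,349,281,.043))
E
```

```text
[0.59728397 0.30901559 0.13002812] [0.61437651 0.19336215 0.13159126] [0.60583024 0.25118887 0.13080969] 0.11692013657407656
yaw cab x 8.406946941371608
[[177, 31], [172, 61], [167, 32], [141, 34], [143, 75], [138, 37], [131, 35], [133, 81], [126, 36], [119, 47], [111, 37], [80, 40], [78, 56], [74, 41], [55, 43], [65, 158], [74, 146], [81, 175], [71, 184], [90, 182], [87, 157], [94, 181], [175, 166], [175, 154], [185, 165], [187, 125], [191, 171], [125, 176], [115, 190], [156, 178], [200, 180], [189, 66]] [array([0.945, 0.175, 0.165]), array([0.883, 0.183, 0.165]), array([0.943, 0.195, 0.165]), array([0.937, 0.247, 0.165]), array([0.852, 0.24 , 0.165]), array([0.93 , 0.253, 0.165]), array([0.934, 0.267, 0.165]), array([0.839, 0.259, 0.165]), array([0.931, 0.277, 0.165]), array([0.908, 0.29 , 0.165]), array([0.928, 0.307, 0.165]), array([0.92 , 0.368, 0.165]), array([0.887, 0.37 , 0.165]), array([0.917, 0.379, 0.165]), array([0.912, 0.417, 0.165]), array([0.681, 0.384, 0.165]), array([0.705, 0.368, 0.165]), array([0.648, 0.352, 0.165]), array([0.63 , 0.37 , 0.165]), array([0.635, 0.334, 0.165]), array([0.684, 0.342, 0.165]), array([0.637, 0.326, 0.165]), array([0.67 , 0.17 , 0.165]), array([0.694, 0.171, 0.165]), array([0.673, 0.15 , 0.165]), array([0.753, 0.149, 0.165]), array([0.661, 0.138, 0.165]), array([0.648, 0.266, 0.165]), array([0.62 , 0.285, 0.165]), array([0.646, 0.206, 0.165]), array([0.644, 0.12 , 0.165]), array([0.873, 0.149, 0.165])]
t 0.35 pos [0.2227 0.4475 0.2311] yaw 63.5 q6 1.57 w 0.0853 -> d [-430.4   -5.    41.1] twist 55.5
spot side [ 0.53200247 -0.24687402  0.043     ]
```

Request:
carry_out([
  {"dx": -41,"dy": 0,"dz": 0,"twist": 7,"fingers": 0.35},
  {"dx": -82,"dy": -1,"dz": 0,"twist": 14,"fingers": 0.35},
  {"dx": -123,"dy": -2,"dz": 0,"twist": 21,"fingers": 0.35},
  {"dx": -164,"dy": -2,"dz": 0,"twist": 28,"fingers": 0.35},
  {"dx": -205,"dy": -2,"dz": 0,"twist": 35,"fingers": 0.35},
])

```text
clock: 0.77
eef_pos: [0.4068, 0.3535, 0.2314]
tool_rot: [0.513, 0.858, 0.0, -0.0]
ft_force: [0.3, 1.2, 0.1]
grip_width: 0.0281
grasp_force: 0.0
```

```bash
python3 -c "
from h import *
go([.606,.252,.231],8.1)"
```

```text
t 0.77 pos [0.4068 0.3535 0.2314] yaw 28.2 q6 1.79 w 0.0281 -> d [-183.7  127.5    0.4] twist 20.1
```

Request:
carry_out([
  {"dx": -34,"dy": 23,"dz": 0,"twist": 5,"fingers": 0.35},
  {"dx": -68,"dy": 47,"dz": 0,"twist": 10,"fingers": 0.35},
  {"dx": -102,"dy": 71,"dz": 0,"twist": 15,"fingers": 0.35},
  {"dx": -136,"dy": 94,"dz": 0,"twist": 20,"fingers": 0.35},
  {"dx": -168,"dy": 117,"dz": 0,"twist": 20,"fingers": 0.35},
])

```text
clock: 1.18
eef_pos: [0.5902, 0.2612, 0.2312]
tool_rot: [0.654, 0.757, 0.0, 0.0]
ft_force: [0.2, 1.3, 0.3]
grip_width: 0.0277
grasp_force: 0.0
```

```bash
python3 -c "
from h import *
go([.606,.252,.113],8.1)
c=look('wrist','w1.png');print(proj(c,[.5978,.3095,.13]),proj(c,[.6144,.195,.13]))"
```

```text
t 1.18 pos [0.5902 0.2612 0.2312] yaw 8.3 q6 1.84 w 0.0277 -> d [-11.4  14.2 118.2] twist 0.2
[275.8801546  139.10120722] [273.27899437 261.70058302]
```

View pics/w1.png

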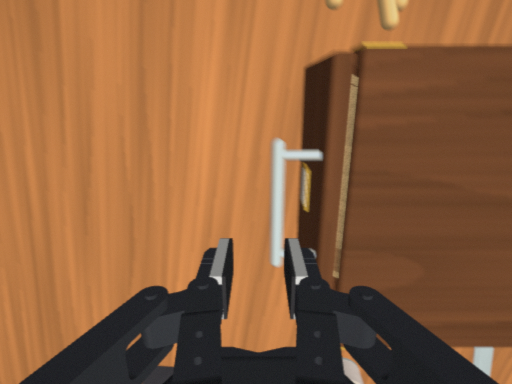

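The wrist view shows the bar running from (278,140) to (276,264), upright in the picture and so parallel to the pads. That is about 2–3 mm farther along tool +y than predicted, and both fingers clear it.

Request:
carry_out([
  {"dx": -11,"dy": 16,"dz": 0,"twist": 0,"fingers": 0.35},
  {"dx": -11,"dy": 16,"dz": 35,"twist": 0,"fingers": 0.35},
  {"dx": -11,"dy": 16,"dz": 70,"twist": 0,"fingers": 0.35},
  {"dx": -11,"dy": 16,"dz": 100,"twist": 0,"fingers": 0.35},
  {"dx": -11,"dy": 16,"dz": 118,"twist": 0,"fingers": 0.35},
])

```text
clock: 1.65
eef_pos: [0.6038, 0.2533, 0.1088]
tool_rot: [0.653, 0.758, -0.003, -0.001]
ft_force: [-2.2, -0.3, 11.2]
grip_width: 0.0278
grasp_force: 6.6
```

Request:
carry_out([
  {"dx": 0,"dy": 0,"dz": 0,"twist": 0,"fingers": 1},
  {"dx": 0,"dy": 0,"dz": 0,"twist": 0,"fingers": 1},
  {"dx": 0,"dy": 0,"dz": 0,"twist": 0,"fingers": 1},
  {"dx": 0,"dy": 0,"dz": 0,"twist": 0,"fingers": 1},
  {"dx": 0,"dy": 0,"dz": 0,"twist": 0,"fingers": 1},
])

```text
clock: 2.07
eef_pos: [0.6052, 0.254, 0.1118]
tool_rot: [0.652, 0.758, -0.001, -0.001]
ft_force: [1.9, 0.6, -11.6]
grip_width: 0.009
grasp_force: 58.2
```

Request:
carry_out([
  {"dx": 0,"dy": -12,"dz": 0,"twist": 0,"fingers": 1},
  {"dx": 0,"dy": -35,"dz": 0,"twist": 0,"fingers": 1},
  {"dx": 0,"dy": -63,"dz": 0,"twist": 0,"fingers": 1},
  {"dx": 0,"dy": -91,"dz": 0,"twist": 0,"fingers": 1},
  {"dx": 0,"dy": -118,"dz": 0,"twist": 0,"fingers": 1},
])

```text
clock: 2.48
eef_pos: [0.4876, 0.2367, 0.1118]
tool_rot: [0.653, 0.758, -0.0, -0.001]
ft_force: [3.0, 3.3, -15.1]
grip_width: 0.0085
grasp_force: 59.9
```

Request:
carry_out([
  {"dx": 0,"dy": -20,"dz": 0,"twist": 0,"fingers": 1},
  {"dx": 0,"dy": -38,"dz": 0,"twist": 0,"fingers": 1},
  {"dx": 0,"dy": -52,"dz": 0,"twist": 0,"fingers": 1},
  {"dx": 0,"dy": -60,"dz": 0,"twist": 0,"fingers": 1},
  {"dx": 0,"dy": -63,"dz": 0,"twist": 0,"fingers": 1},
])

```text
clock: 2.9
eef_pos: [0.4278, 0.2279, 0.1119]
tool_rot: [0.652, 0.758, 0.001, 0.001]
ft_force: [15.2, 4.3, -32.2]
grip_width: 0.0086
grasp_force: 59.5
```

```bash
python3 -c "
from h import *
o=bot.get_obs();print(o['ft_force'],o['eef_pos'])
t=look('top','t2.png')
go([.606-.18*np.cos(np.radians(8.1)),.254-.18*np.sin(np.radians(8.1)),.112],8.1)"
```

```text
[ 15.16439255   4.31334852 -32.17764814] [0.42779128 0.22786037 0.1118775 ]
t 2.95 pos [0.4278 0.2279 0.1118] yaw 8.6 q6 1.91 w 0.0088 -> d [ 0.8  0.1 -0.2] twist 0.5
```

Request:
carry_out([
  {"dx": 0,"dy": -2,"dz": 1,"twist": 0,"fingers": 1},
  {"dx": 0,"dy": -2,"dz": 2,"twist": 0,"fingers": 1},
  {"dx": 0,"dy": -1,"dz": 2,"twist": 0,"fingers": 0.35},
  {"dx": 0,"dy": 0,"dz": 2,"twist": 0,"fingers": 0.35},
  {"dx": 0,"dy": 0,"dz": 0,"twist": 0,"fingers": 0.35},
])

```text
clock: 3.37
eef_pos: [0.4278, 0.2278, 0.1146]
tool_rot: [0.653, 0.758, 0.001, 0.0]
ft_force: [-1.1, 0.3, 0.0]
grip_width: 0.0277
grasp_force: 0.0
```

Request:
carry_out([
  {"dx": 0,"dy": 0,"dz": -25,"twist": 0,"fingers": 0.35},
  {"dx": 0,"dy": 0,"dz": -65,"twist": 0,"fingers": 0.35},
  {"dx": 0,"dy": 0,"dz": -105,"twist": 0,"fingers": 0},
  {"dx": 0,"dy": 0,"dz": -140,"twist": 0,"fingers": -0.2},
  {"dx": 0,"dy": 0,"dz": -150,"twist": 0,"fingers": -0.2},
])

```text
clock: 3.78
eef_pos: [0.4293, 0.2287, 0.2711]
tool_rot: [0.652, 0.758, 0.006, 0.002]
ft_force: [1.1, 0.4, 0.3]
grip_width: 0.0509
grasp_force: 0.0
```

```bash
python3 -c "
from h import *
t=look('top');s=look('side');w=look('wrist')
hd=np.array([.428,.228,.067]); cx=np.array([np.cos(.1414),np.sin(.1414),0]);cy=np.array([-cx[1],cx[0],0])
for k in(-1,0,1):
  p=hd+.126*cx+.06*k*cy; print(k,p[:2],[np.round(proj(c,p+[0,0,h])) .tolist() for c in(t,s,w) for h in(0,.07)])
T=t['image'][140:260,80:200,::-1];S=s['image'][90:210,90:210,::-1]
cv2.imwrite('pics/a3.png',np.vstack([np.hstack([cv2.resize(T,(380,300)),cv2.resize(S,(380,300))])]));cv2.imwrite('pics/w3.png',w['image'][:,:,::-1])
go(hd)"
```

```text
-1 [0.56119823 0.18635591] [[174.0, 222.0], [167.0, 221.0], [185.0, 189.0], [181.0, 164.0], [356.0, 213.0], [377.0, 240.0]]
0 [0.55274248 0.24575709] [[146.0, 225.0], [137.0, 225.0], [164.0, 183.0], [160.0, 158.0], [361.0, 167.0], [386.0, 184.0]]
1 [0.54428672 0.30515827] [[119.0, 228.0], [107.0, 229.0], [145.0, 177.0], [139.0, 153.0], [368.0, 115.0], [396.0, 121.0]]
t 3.93 pos [0.4276 0.2278 0.2652] yaw 8.5 q6 1.91 w 0.0514 -> d [-1.000e-01 -3.000e-01  1.982e+02] twist 0
```

View pics/w3.png

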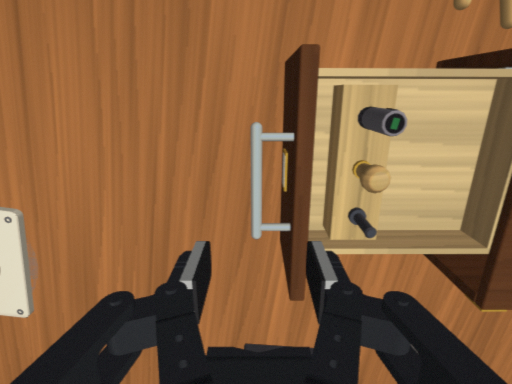

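View pics/a3.png

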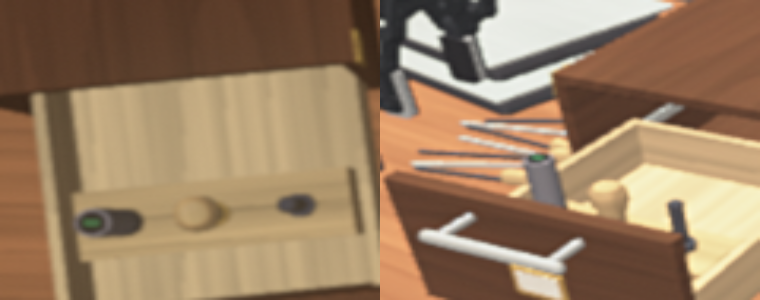

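Wrist view: the drawer is out and the gauge (black top with a green window at (396,123)) stands in the +y hole. The graver is in the middle at (375,178) and the punch at -y near (362,222). In the crops the gauge top is at about (109,229) in the top view and (140,153) in the side view.

```bash
python3 -c "
from h import *
t=look('top');s=look('side');w=look('wrist')
m=lambda c,b:(lambda i:(np.argwhere((i[...,1]>i[...,0]+12)&(i[...,1]>i[...,2]+12))[:,::-1].mean(0)+[b[0],b[1]]))(c['image'][b[1]:b[3],b[0]:b[2]].astype(int))
r=[m(t,(95,215,125,243)),m(s,(130,143,152,163)),m(w,(370,95,420,145))];print(r)
R3=[ray(c,*p) for c,p in zip((t,s,w),r)]
for i in((0,1),(0,2),(1,2),(0,1,2)): print(i,tri(*[R3[k] for k in i]))
g=tri(*R3)
go([g[0],g[1],.231],8.1)"
```

```text
[array([108.5  , 228.875]), array([139.5, 152.5]), array([403.21, 122.21])]
(0, 1) [0.54365773 0.30268835 0.13919548]
(0, 2) [0.54399967 0.30315869 0.13734702]
(1, 2) [0.5434506  0.30327456 0.13904157]
(0, 1, 2) [0.54367483 0.30306443 0.13878053]
t 4.08 pos [0.426  0.2269 0.2618] yaw 8.5 q6 1.91 w 0.0514 -> d [ 57.8 127.8  30.4] twist 0.4
```

Request:
carry_out([
  {"dx": 15,"dy": 33,"dz": 0,"twist": 0,"fingers": -0.2},
  {"dx": 31,"dy": 69,"dz": 0,"twist": 0,"fingers": -0.2},
  {"dx": 46,"dy": 102,"dz": 0,"twist": 0,"fingers": -0.2},
  {"dx": 58,"dy": 128,"dz": 5,"twist": 0.4,"fingers": -0.2},
  {"dx": 58,"dy": 128,"dz": 15,"twist": 0.4,"fingers": -0.2},
])

```text
clock: 4.5
eef_pos: [0.5484, 0.3062, 0.2441]
tool_rot: [0.655, 0.756, -0.001, -0.0]
ft_force: [0.3, 0.3, -1.3]
grip_width: 0.0514
grasp_force: 0.0
```

```bash
python3 -c "
from h import *
w=look('wrist','w4.png')
cv2.imwrite('pics/w4.png',w['image'][150:,100:420,::-1])
print(proj(w,[.5437,.3030,.137])-[100,150])
go([.5437,.3030,.088],8.1)"
```

```text
[152.69920424  43.32477157]
t 4.55 pos [0.5451 0.3042 0.2415] yaw 8.2 q6 1.94 w 0.0512 -> d [ -0.5  -0.4 153.5] twist 0.1
```

View pics/w4.png

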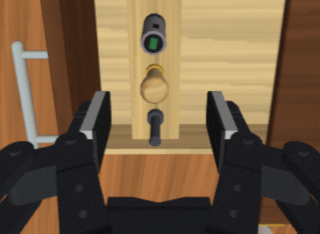

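The window is at crop (153,43), as predicted, and the gauge lies between the finger planes with the other tools clear. I go straight down.

Request:
carry_out([
  {"dx": -0.5,"dy": -1,"dz": 35,"twist": 0,"fingers": -0.2},
  {"dx": -0.5,"dy": -1,"dz": 75,"twist": 0,"fingers": -0.2},
  {"dx": -0.5,"dy": -1,"dz": 110,"twist": 0,"fingers": -0.2},
  {"dx": -0.5,"dy": -1,"dz": 138,"twist": 0,"fingers": -0.2},
  {"dx": -0.5,"dy": -1,"dz": 154,"twist": 0,"fingers": -0.2},
])

```text
clock: 4.97
eef_pos: [0.5395, 0.3006, 0.089]
tool_rot: [0.655, 0.755, -0.005, -0.002]
ft_force: [-0.3, -0.2, -0.1]
grip_width: 0.0513
grasp_force: 0.0
```

Request:
carry_out([
  {"dx": 0,"dy": 0,"dz": 0,"twist": 0,"fingers": 0},
  {"dx": 0,"dy": 0,"dz": 0,"twist": 0,"fingers": 0.2},
  {"dx": 0,"dy": 0,"dz": 0,"twist": 0,"fingers": 0.3},
  {"dx": 0,"dy": 0,"dz": 0,"twist": 0,"fingers": 0.4},
  {"dx": 0,"dy": 0,"dz": 0,"twist": 0,"fingers": 0.45},
])

```text
clock: 5.38
eef_pos: [0.545, 0.3037, 0.0965]
tool_rot: [0.655, 0.755, 0.002, 0.001]
ft_force: [-1.8, -0.9, 2.4]
grip_width: 0.0237
grasp_force: 6.6
```

```bash
python3 -c "
from h import *
go([.5437,.3030,.088],8.1);o=bot.get_obs();print(o['ft_force'],o['ft_torque'],o['grasp_force'])"
```

```text
t 5.38 pos [0.545  0.3037 0.0965] yaw 8.1 q6 1.94 w 0.0237 -> d [-0.6 -1.4  8.5] twist 0.0
[-1.7850407  -0.94958331  2.37355689] [-0.0142125   0.1652016   0.06118566] 6.5666962207251345
```

Request:
carry_out([
  {"dx": 0,"dy": -0.5,"dz": 0,"twist": 0,"fingers": 1},
  {"dx": 0,"dy": -0.5,"dz": 0,"twist": 0,"fingers": 1},
  {"dx": 0,"dy": -0.5,"dz": 0,"twist": 0,"fingers": 1},
  {"dx": 0,"dy": -0.5,"dz": 0,"twist": 0,"fingers": 1},
  {"dx": 0,"dy": -0.5,"dz": 0,"twist": 0,"fingers": 1},
])

```text
clock: 5.8
eef_pos: [0.5449, 0.3037, 0.0966]
tool_rot: [0.655, 0.755, 0.002, 0.001]
ft_force: [1.0, -0.1, 7.8]
grip_width: 0.0226
grasp_force: 58.7
```

```bash
python3 -c "
from h import *
go([.5437,.3030,.088],8.1);o=bot.get_obs();print(o['ft_force'],o['ft_torque'],o['grasp_force'])"
```

```text
t 5.8 pos [0.5449 0.3037 0.0966] yaw 8.1 q6 1.94 w 0.0226 -> d [-0.5 -1.3  8.6] twist 0.0
[ 1.00402278 -0.10726166  7.79057678] [-0.16203833 -0.01092852  0.02455477] 58.74404937028885
```

Request:
carry_out([
  {"dx": 0,"dy": 0,"dz": -15,"twist": 0,"fingers": 1},
  {"dx": 0,"dy": 0,"dz": -40,"twist": 0,"fingers": 1},
  {"dx": 0,"dy": 0,"dz": -75,"twist": 0,"fingers": 1},
  {"dx": 0,"dy": 0,"dz": -115,"twist": 0,"fingers": 1},
  {"dx": 0,"dy": 0,"dz": -150,"twist": 0,"fingers": 1},
])

```text
clock: 6.22
eef_pos: [0.5431, 0.3029, 0.2461]
tool_rot: [0.655, 0.756, -0.0, -0.0]
ft_force: [1.6, 0.7, -1.0]
grip_width: 0.0229
grasp_force: 59.6
```

```bash
python3 -c "
from h import *
go([.533,-.248,.247],8.1);o=bot.get_obs();print(o['ft_force'],o['ft_torque'],o['grasp_force'])
go([.533,-.248,.247],0)
t=look('top')['image'];print()
"
```

```text
t 6.22 pos [0.5431 0.3029 0.2461] yaw 8.1 q6 1.94 w 0.0229 -> d [-543.9  -88.    -0.8] twist 0.0
[ 1.57684867  0.72074402 -0.96589741] [-0.01387409 -0.09339947  0.00838295] 59.555895924568176
t 6.22 pos [0.5431 0.3029 0.2461] yaw 8.1 q6 1.94 w 0.0229 -> d [-543.9  -88.    -0.8] twist 8.1
```

Request:
carry_out([
  {"dx": -25,"dy": -4,"dz": 0,"twist": 0,"fingers": 1},
  {"dx": -62,"dy": -10,"dz": 0,"twist": 0,"fingers": 1},
  {"dx": -101,"dy": -16,"dz": 0,"twist": 0,"fingers": 1},
  {"dx": -141,"dy": -23,"dz": 0,"twist": 0,"fingers": 1},
  {"dx": -181,"dy": -29,"dz": 0,"twist": 0,"fingers": 1},
])

```text
clock: 6.68
eef_pos: [0.5396, 0.1184, 0.244]
tool_rot: [0.655, 0.756, -0.0, -0.0]
ft_force: [0.8, -1.0, -1.0]
grip_width: 0.0228
grasp_force: 59.6
```

Request:
carry_out([
  {"dx": -40,"dy": -6.5,"dz": 0,"twist": 0,"fingers": 1},
  {"dx": -80,"dy": -13,"dz": 0,"twist": 0,"fingers": 1},
  {"dx": -120,"dy": -19.5,"dz": 0,"twist": 0,"fingers": 1},
  {"dx": -160,"dy": -26,"dz": 0,"twist": 0,"fingers": 1},
  {"dx": -200,"dy": -32,"dz": 0,"twist": 0,"fingers": 1},
])

```text
clock: 7.1
eef_pos: [0.5363, -0.0845, 0.2442]
tool_rot: [0.655, 0.756, 0.0, -0.0]
ft_force: [0.6, 0.2, -1.5]
grip_width: 0.0226
grasp_force: 59.6
```

Request:
carry_out([
  {"dx": -40,"dy": -7,"dz": 0,"twist": 0,"fingers": 1},
  {"dx": -80,"dy": -13,"dz": 0,"twist": 0,"fingers": 1},
  {"dx": -115,"dy": -19,"dz": 0,"twist": 0,"fingers": 1},
  {"dx": -138,"dy": -23,"dz": 0,"twist": 0,"fingers": 1},
  {"dx": -142,"dy": -24,"dz": 0,"twist": 0,"fingers": 1},
])

```text
clock: 7.52
eef_pos: [0.5326, -0.2311, 0.2435]
tool_rot: [0.657, 0.754, -0.001, 0.0]
ft_force: [0.3, 0.2, -2.1]
grip_width: 0.0225
grasp_force: 59.6
```

```bash
python3 -c "
from h import *
w=look('wrist','w5.png');s=look('side','s5.png')
go([.533,-.248,.15],8.1);o=bot.get_obs();print(o['ft_force'],o['tool_rot'])
"
```

```text
t 7.62 pos [ 0.5328 -0.2278  0.2436] yaw 8.0 q6 1.03 w 0.0225 -> d [-20.1  -2.6  93.6] twist -0.1
[ 0.34234635  0.11381986 -1.57732538] [ 6.56171566e-01  7.54611512e-01 -6.93753047e-08 -5.85603961e-04]
```

View pics/w5.png

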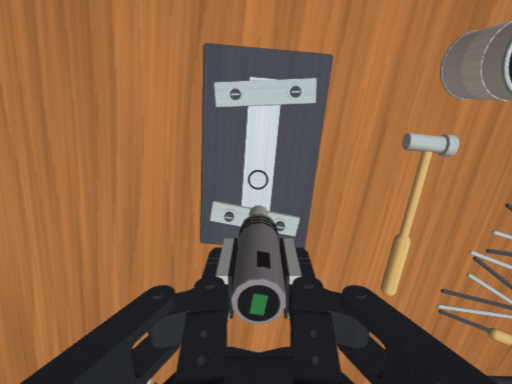

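The wrist view shows the gauge held upright, top at (258,303) and nose tip near (259,212). The ring is at (258,179), in line with the gauge in the closing direction.

```bash
python3 -c "
from h import *
from m1 import ring
w=look('wrist')
for q in ring(w,(244,165,272,194)): print(q,plane(w,*q[0],.043))
o=bot.get_obs();e=np.array(o['eef_pos'])
print(e,[np.round(proj(w,e+[0,0,h]),1).tolist() for h in(-.067,-.059,-.029,.041)])
"
```

```text
(array([271.11948395, 192.7514019 ]), array([0.7, 2.2])) [ 0.55309095 -0.25924878  0.043     ]
(array([256.94682503, 182.01424217]), array([19.6, 20.4])) [ 0.5339585 -0.2480377  0.043    ]
(array([257.00566196, 182.08870888]), array([15.6, 16.5])) [ 0.53404218 -0.24812118  0.043     ]
[ 0.53302125 -0.22656965  0.24379933] [[258.8, 206.2], [258.8, 210.2], [258.8, 228.1], [259.1, 302.1]]
```

Request:
carry_out([
  {"dx": -12,"dy": -1.5,"dz": 15,"twist": 0,"fingers": 1},
  {"dx": -22,"dy": -2.5,"dz": 45,"twist": 0,"fingers": 1},
  {"dx": -22,"dy": -2.5,"dz": 80,"twist": 0,"fingers": 1},
  {"dx": -22,"dy": -2.5,"dz": 108,"twist": 0,"fingers": 1},
  {"dx": -22,"dy": -2.5,"dz": 120,"twist": 0,"fingers": 1},
])

```text
clock: 8.08
eef_pos: [0.5317, -0.2456, 0.1197]
tool_rot: [0.654, 0.756, -0.001, -0.004]
ft_force: [-1.5, 0.3, -2.1]
grip_width: 0.0227
grasp_force: 59.5
```

Request:
carry_out([
  {"dx": 0,"dy": 0,"dz": 0,"twist": 0,"fingers": 1},
  {"dx": 0,"dy": 0,"dz": 0,"twist": 0,"fingers": 1},
  {"dx": 0,"dy": 0,"dz": 0,"twist": 0,"fingers": 1},
  {"dx": 0,"dy": 0,"dz": 0,"twist": 0,"fingers": 1},
  {"dx": 0,"dy": 0,"dz": 0,"twist": 0,"fingers": 1},
])

```text
clock: 8.5
eef_pos: [0.5353, -0.2489, 0.1262]
tool_rot: [0.655, 0.756, 0.001, 0.002]
ft_force: [-0.1, 0.2, -0.6]
grip_width: 0.0225
grasp_force: 59.6
```

```bash
python3 -c "
from h import *
f=[];P=[]
for i in range(6):
  w=camera('wrist'); o=bot.get_obs(); f.append(o['ft_force']);P.append(o['eef_pos'])
print(np.mean(f,0),np.std(f,0),np.round(P,4))
s=camera('side');t=camera('top')
e=np.mean(P,0); go([.5336,-.2484,.107],8.1); print(R.from_quat(o['tool_rot']).as_matrix()[:,2])
for n,c in(('side',s),('wrist',w)): print(n,[np.round(proj(c,p),1).tolist() for p in(e-[0,0,.067],e+[0,0,.041],[.5336,-.2484,.043])])
cv2.imwrite('pics/c6.png',np.hstack([cv2.resize(s['image'][230:310,310:390,::-1],(400,400),interpolation=2),cv2.resize(w['image'][150:250,208:308,::-1],(400,400),interpolation=2)]))
"
```

```text
[ 0.00928023  0.26672045 -1.20866545] [0.26117945 0.67295109 0.47086445] [[ 0.535  -0.249   0.1259]
 [ 0.5348 -0.249   0.1256]
 [ 0.5345 -0.249   0.1253]
 [ 0.5343 -0.249   0.125 ]
 [ 0.5342 -0.249   0.1248]
 [ 0.5341 -0.2489  0.1246]]
t 8.9 pos [ 0.534  -0.2489  0.1244] yaw 8.1 q6 0.99 w 0.0228 -> d [ 0.6 -0.3 17.4] twist 0.0
[ 4.56574611e-04 -1.68869219e-04 -9.99999882e-01]
side [[351.6, 275.2], [359.7, 232.3], [350.1, 280.8]]
wrist [[258.5, 207.7], [259.0, 305.0], [257.5, 199.9]]
```

View pics/c6.png

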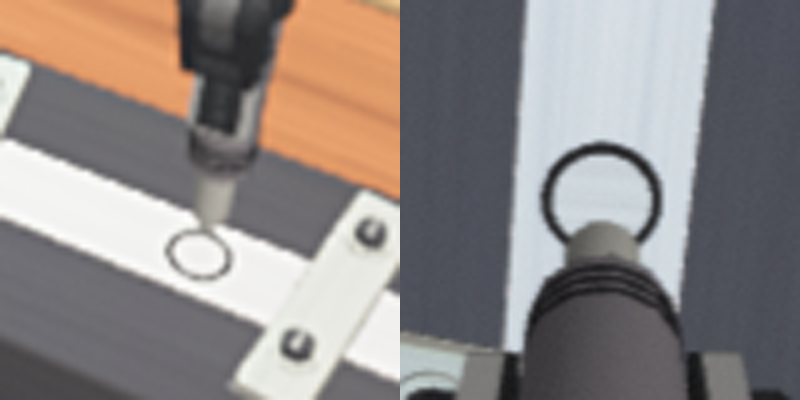

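Side crop: the probe end is at about (352,276) above the ring at (349.6,280.8), as predicted. In the wrist crop the ring (258.5,200) and the nose share the same column. I lower gently.

Request:
carry_out([
  {"dx": 0.5,"dy": 0,"dz": 4,"twist": 0,"fingers": 1},
  {"dx": 0.5,"dy": 0,"dz": 7,"twist": 0,"fingers": 1},
  {"dx": 0.5,"dy": 0,"dz": 10,"twist": 0,"fingers": 1},
  {"dx": 0.5,"dy": 0,"dz": 12,"twist": 0,"fingers": 1},
  {"dx": 0.5,"dy": 0,"dz": 13,"twist": 0,"fingers": 1},
])

```text
clock: 9.32
eef_pos: [0.5336, -0.2481, 0.1106]
tool_rot: [0.655, 0.755, -0.0, -0.001]
ft_force: [0.4, 0.3, -0.7]
grip_width: 0.0225
grasp_force: 59.6
```

Request:
carry_out([
  {"dx": 0,"dy": 0,"dz": 0,"twist": 0,"fingers": 1},
  {"dx": 0,"dy": 0,"dz": 0,"twist": 0,"fingers": 1},
  {"dx": 0,"dy": 0,"dz": 0,"twist": 0,"fingers": 1},
  {"dx": 0,"dy": 0,"dz": 0,"twist": 0,"fingers": 1},
  {"dx": 0,"dy": 0,"dz": 0,"twist": 0,"fingers": 1},
])

```text
clock: 9.73
eef_pos: [0.5341, -0.2484, 0.1115]
tool_rot: [0.655, 0.756, 0.0, 0.0]
ft_force: [0.5, 0.1, -1.5]
grip_width: 0.0227
grasp_force: 59.6
```

```bash
cat > st.py <<'E'
from h import *
f=[];P=[]
for i in range(16):
  w=camera('wrist'); o=bot.get_obs(); f.append(o['ft_force']);P.append(o['eef_pos'])
print(np.mean(f[6:],0),np.std(f,0),np.round(P,4)[::4].tolist()); go([.5336,-.2484,.107],8.1)
E
python3 st.py
```

```text
[ 0.30915921 -0.11945298 -1.40061481] [0.56352581 0.32801396 0.59237011] [[0.534, -0.2484, 0.1115], [0.534, -0.2483, 0.1114], [0.5339, -0.2483, 0.1113], [0.534, -0.2483, 0.1113]]
t 10.53 pos [ 0.534  -0.2483  0.1113] yaw 8.1 q6 0.99 w 0.0229 -> d [-0.  -0.4  4.3] twist 0.0
```

No contact yet; step down 3 mm.

Request:
carry_out([
  {"dx": 0,"dy": 0,"dz": 1,"twist": 0,"fingers": 1},
  {"dx": 0,"dy": 0,"dz": 2,"twist": 0,"fingers": 1},
  {"dx": 0,"dy": 0,"dz": 2.5,"twist": 0,"fingers": 1},
  {"dx": 0,"dy": 0,"dz": 3,"twist": 0,"fingers": 1},
  {"dx": 0,"dy": 0,"dz": 3,"twist": 0,"fingers": 1},
])

```text
clock: 10.95
eef_pos: [0.5342, -0.2484, 0.1088]
tool_rot: [0.655, 0.756, 0.0, 0.0]
ft_force: [-1.0, -0.5, 3.7]
grip_width: 0.0227
grasp_force: 60.0
```

```bash
python3 st.py
```

```text
[-0.41376691 -0.27067262  3.17335558] [0.57672985 0.50242968 0.49288416] [[0.5342, -0.2484, 0.1088], [0.5342, -0.2484, 0.1086], [0.5341, -0.2484, 0.1085], [0.5341, -0.2484, 0.1084]]
t 11.75 pos [ 0.5341 -0.2484  0.1084] yaw 8.1 q6 0.99 w 0.0228 -> d [ 0.1 -0.5  1.4] twist 0.0
```

Request:
carry_out([
  {"dx": 0,"dy": 0,"dz": 0.5,"twist": 0,"fingers": 1},
  {"dx": 0,"dy": 0,"dz": 1,"twist": 0,"fingers": 1},
  {"dx": 0,"dy": 0,"dz": 1.4,"twist": 0,"fingers": 1},
  {"dx": 0,"dy": 0,"dz": 1.4,"twist": 0,"fingers": 1},
  {"dx": 0,"dy": 0,"dz": 1.4,"twist": 0,"fingers": 1},
])

```text
clock: 12.17
eef_pos: [0.5342, -0.2484, 0.1072]
tool_rot: [0.655, 0.756, 0.0, 0.0]
ft_force: [-0.6, 0.1, 4.2]
grip_width: 0.0227
grasp_force: 60.1
```

```bash
python3 st.py
python3 - <<'E'
from h import *
s=camera('side');w=camera('wrist')
cv2.imwrite('pics/c7.png',np.hstack([cv2.resize(s['image'][230:310,310:390,::-1],(400,400),interpolation=2),cv2.resize(w['image'][150:250,208:308,::-1],(400,400),interpolation=2)]))
E
```

```text
[-0.15387636  0.0443902   4.98511053] [0.45372707 0.27409116 0.36527266] [[0.5341, -0.2484, 0.1072], [0.5341, -0.2484, 0.1072], [0.5341, -0.2484, 0.1072], [0.5341, -0.2484, 0.1072]]
t 12.97 pos [ 0.5341 -0.2484  0.1072] yaw 8.1 q6 0.99 w 0.0229 -> d [ 0.1 -0.5  0.2] twist 0.0
```

View pics/c7.png

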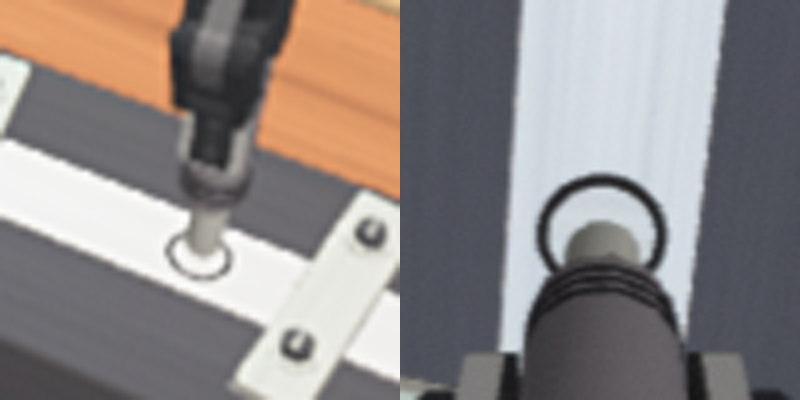

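Side crop: the probe stands inside the ring, end at about (201,256) against the ring centre at (198,255). The wrist crop shows it centred in column (603 against 602). The measured push of about 6.3 N matches half travel.

```bash
python3 -c "
from h import *
print(job_done())"
```

```text
the job is handed in; nothing more can be done
None
```

I've handed the job in at 13 s: the drawer is pulled out to its stop, and the gauge is held square with its probe in the middle of the ring. The measured push is about 6.3 N, close to half travel, and the other tools were left untouched.

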